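# Take the macaron box out of the tight row and face up the display

### The job

A customer wants the macarons: the gift box with the window in its lid, which stands hemmed in between the others in the tight row on the slatted oak board. Nudge it endways out of the row, flat on the board, until your fingers can get at its sides, then lift it, keep it level and set it down (do not drop it) flat inside the steel serving tray beside the jam jar. Then close up the gap it left, so that the four boxes that remain on the board stand side by side, touching, in one straight row on the same line as before; leave the jam jar and the tart on its plate where they are.

Things in the scene. Friction and masses are not known exactly. Their poses are not given: they have to be found in the camera images.
- macarons_mid (a point): Macaron gift box, kraft carton 150 x 48 x 50 mm (height 50), 0.14 to 0.28 kg, the only one with a window in its lid (dark 128 x 34 mm, four pale macarons). Starts in one of the three inner places of a row of five boxes, long sides 0.5 mm apart. Point at its centre, 25 mm above its underside; x along its length (its -x end faces the robot), y across its 48 mm width, z up
- end_left_mid (a point): Outermost box of the row at the board's +y end: closed plain kraft gift box, same 150 x 48 x 50 mm as the macaron box, 0.18 to 0.36 kg, no window but a white paper band 36 mm wide round its middle. Point at the box's centre, 25 mm above its underside; x along its 150 mm length, y across its 48 mm width, z up
- end_right_mid (a point): Outermost box of the row at the board's -y end: closed plain kraft gift box, same 150 x 48 x 50 mm as the macaron box, 0.18 to 0.36 kg, no window but a white paper band 36 mm wide round its middle. Point at the box's centre, 25 mm above its underside; x along its 150 mm length, y across its 48 mm width, z up
- plain_a_mid (a point): One of the two other inner boxes (any of the three inner places): closed plain kraft gift box, same 150 x 48 x 50 mm as the macaron box, 0.18 to 0.36 kg, no window but a white paper band 36 mm wide round its middle. Point at the box's centre, 25 mm above its underside; x along its 150 mm length, y across its 48 mm width, z up
- plain_b_mid (a point): The other of the two other inner boxes (any of the three inner places): closed plain kraft gift box, same 150 x 48 x 50 mm as the macaron box, 0.18 to 0.36 kg, no window but a white paper band 36 mm wide round its middle. Point at the box's centre, 25 mm above its underside; x along its 150 mm length, y across its 48 mm width, z up
- board: Fixed slatted oak board, 320 mm along x (away from the robot), 370 mm along y, flat top 30 mm above the origin (centre of its underside, on the counter). Slats along x, flush: boxes slide both ways. Box centres start on its line x = -45 mm (within 2 mm), at y = -97, -48.5, 0, 48.5, 97 mm; bare board: 130 mm beyond the row (+x), 40 mm before it, 64 mm past each end
- tray_in (a point): Centre of the inner floor of the fixed steel serving tray, 4 mm above the counter: inside 292 mm along x by 192 mm along y, walls 4 mm thick, 14 mm above this floor; a loop handle at each x end reaches 24 mm out and 28 mm above the counter. Left or right of the board. The jam jar stands in its +x half (95 to 110 mm from the centre), the -x half is free
- jam_jar_mid (a point): Jam jar with steel lid, 62 mm across, 85 mm tall, 0.35 kg, standing in the tray; leave alone. Point at its centre, 42 mm above its underside
- tart: Berry tart, 152 mm across, on a stoneware plate 190 mm across, 45 mm tall in all, 0.9 kg, standing on the counter at the other side of the board from the tray; leave alone. Origin at the centre of its underside
Not all that is in view belongs to the job. What is shaped like the part that bears end_left_mid but yellow is not meant.

How it is judged:
By the outcome, as a careful person would: the job done as asked, in the order asked, and still so for the second after the job is handed in, with the robot touching nothing.
It also fails if it takes over 64 s, if anything falls off the work surface, if the arm or the gripper's body presses on something with over 40 N, if the wrist force passes 120 N, or if a joint passes its speed limit or range.

### The arm

A 6-joint arm with a two-finger parallel gripper is mounted at the origin on the work surface. World frame = base frame: x ahead of the robot, y to its left, z up, the work surface at z = 0. Lengths are in m, angles in rad, forces in N, time in s.
With the tool pointing down it reaches from about 0.15 to 0.775 m from the base axis. Payload 6.1 kg.
Tool frame: the origin (TCP) lies midway between the tips of the shut fingers; the grasp point (between the pads) lies 19 mm behind it; z points along the fingers, y is the line along which they close (so a half turn about z gives the same grasp; the last joint's range is limited). The gripper opens to 85 mm and grips with 20 to 120 N. Pads are 22 mm wide; open, the fingers measure 114 mm over their backs; the gripper's body (76 mm by 85 mm) begins 54 mm behind the grasp point. The pads swing forward as they close: fully open they stand 13 mm farther back than shut.
Start: joints at [-1.286, 0.126, -0.04, 1.405, 0, 1.571], TCP at [0.148, -0.504, 0.191] pointing down, gripper open.
Joint ranges: [-2.72, 2.72], [-0.95, 1.95], [-1.27, 1.35], [-1.78, 2.02], [-1.46, 1.47], [-3.14, 3.14]. Speed limits (rad/s): [2.39, 2.39, 3.01, 3.14, 3.14, 3.14].

### API

Orientations are given as a 3x3 rotation matrix whose columns are the frame's x, y, z axes.
In Python, from station import robot, imaging gives the robot as it stands.
- The arm moves only by the shell command python3 -m handwheel 'ROWS'. ROWS is JSON, a list of rows, each a list of 7 numbers: the shift along the tool's x, y, z in mm, then the turn, a rotation vector about the tool's x, y, z in rad, then the opening, from -1 (shut) to 1 (fully open). A call has exactly 8 rows; each row is the pose to reach, as a shift and turn from the pose commanded when the call began, along the tool's axes at that moment; what a row does not reach only later rows make up. A row lasts 1/8 s, in which the tool goes at most 62.5 mm and 10.7 degrees, less where a joint would pass 70% of its speed; a pose out of reach is approached as far as the arm can. A call with a gripper value outside its range is refused whole. The fingers move at their own pace and stop on an object; the grip force is fixed at half the most. Time passes only in rows, so rows that repeat a pose let the fingers close, or fill a call up. It gives the time, the measured TCP pose, the force, the opening and the grip force at its end, in the units of the state.
- robot.state(): the state, without advancing time (a new reading comes with each control period).
- imaging.snapshot(name): name is "side" or "top"; returns the picture (420x560x3 uint8, red, green, blue); there is no depth.
- imaging.calibration(name): a dict with "fovy" (degrees; the focal length in pixels is half the picture's height over the tangent of half this angle, whatever the lens; pixels are square), "cx", "cy" (the principal point, pixels), "k1" (the pictures are not rectified: a ray, as slopes to the right and down, at radius r is drawn at 1 + k1 r^2 times it, then the intrinsics apply), "R" (3x3) and "t" (3): a world point X has camera coordinates R X + t. Camera axes: x right, y down, z forward; pixel columns grow to the right and rows downward; lengths in m; the calibration is good to about 2 mm. A picture is of the moment at which its call begins. calibration takes no time and is no camera call.
- robot.job_done(): hands the job in; it is judged then, once.
The state is a dict: "time_s": time; "qpos": joint angles; "qvel": joint speeds; "effort": joint torques, N m; "eef_pos": TCP position; "ee_rot": TCP orientation; "force": force on the tool from outside, world axes, zero at the start; "torque": the same for the moment, N m; "opening": opening from 0.0 (shut) to 1.0 (fully open); "grip_force": force on a finger pad.
Only numpy, scipy, OpenCV 4.12 (cv2) and the standard library are available. Lean on these libraries where they do the work, as an engineer would, in place of code of your own. Each camera call takes 0.05 s, during which the arm holds its last target. There are 200 camera calls.

## Working session

There is one attempt and no reset: what is moved stays moved. The work goes in short steps, Python scripts to look and compute and a shell command to move; the robot and the scene stay as the last step left them, time stands still between calls to the robot, and variables do not carry over. Pictures are saved under pics/ and viewed, at most 10 in all, crops included, and the job is handed in when it is done.

```bash
mkdir -p pics; ls; python3 - <<'E'
from station import robot, imaging
import cv2
for n in ("top","side"):
    im=imaging.snapshot(n); cv2.imwrite(f"pics/{n}0.png",im[:,:,::-1])
    c=imaging.calibration(n); print(n,c)
s=robot.state(); print(s["time_s"],s["eef_pos"],s["ee_rot"],s["force"])
E
```

```text
pics
top {'fovy': 55.02761843685563, 'cx': 283.1352800025525, 'cy': 202.60997180427108, 'k1': -0.04832020973691602, 'R': array([[-0.02517008, -0.99965628, -0.00733405],
       [-0.99630095,  0.02568722, -0.08200353],
       [ 0.08216374,  0.00524289, -0.99660505]]), 't': array([0.02596459, 0.45081904, 1.09580224])}
side {'fovy': 45.89292522972667, 'cx': 286.5507803270779, 'cy': 208.3649517419321, 'k1': -0.002259887094149818, 'R': array([[-0.99618512, -0.08422518,  0.02283253],
       [-0.07000652,  0.61512048, -0.78531897],
       [ 0.05209887, -0.78392149, -0.61867018]]), 't': array([0.44795217, 0.06489768, 1.25736065])}
0.1 [ 0.14738555 -0.50347139  0.19080814] [[ 9.59724333e-01  2.80943136e-01 -3.98232060e-04]
 [ 2.80943418e-01 -9.59723386e-01  1.34803617e-03]
 [-3.47111273e-06 -1.40562379e-03 -9.99999012e-01]] [-0.35025737  0.63636773 -0.23680671]
```

View pics/top0.png

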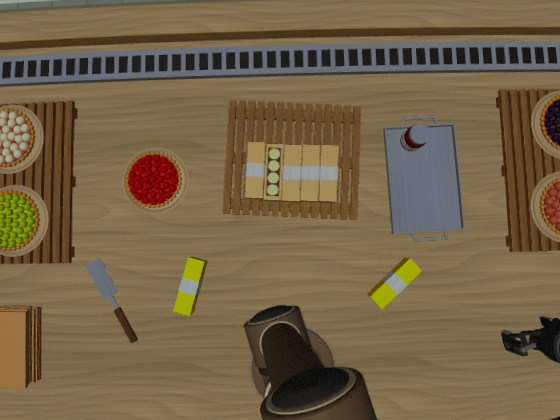

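View pics/side0.png

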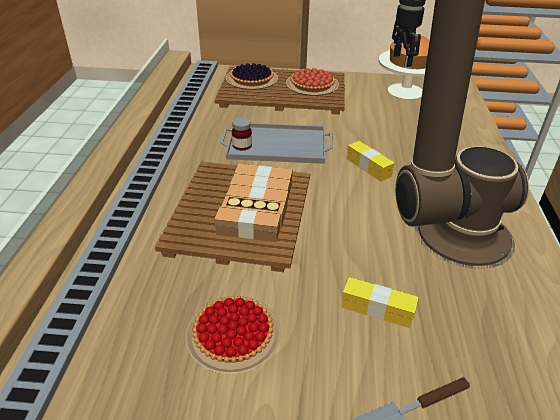

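The top view shows the row at cols 247–338, rows 143–201. The macaron box is second from the left (+y) at about (273,172). The tray is at about (424,180) with the jar at (413,137), and the tart is at (155,180). Next I'll enlarge the crop to measure.

```bash
cat > h.py <<'E'
import numpy as np, cv2
from station import robot, imaging
def cam(n):
    c=imaging.calibration(n); f=210/np.tan(np.radians(c["fovy"])/2)
    return c,f
def px2w(n,u,v,z):
    c,f=cam(n); d=np.array([(u-c["cx"])/f,(v-c["cy"])/f]); p=d.copy()
    for _ in range(20): p=d/(1+c["k1"]*(p@p))
    R,t=np.array(c["R"]),np.array(c["t"]); o=-R.T@t; r=R.T@np.array([*p,1])
    return o+r*(z-o[2])/r[2]
def w2px(n,X):
    c,f=cam(n); q=np.array(c["R"])@X+c["t"]; p=q[:2]/q[2]; p=p*(1+c["k1"]*(p@p))
    return p*f+[c["cx"],c["cy"]]
def crop(n,u0,v0,w,h,k,out):
    im=imaging.snapshot(n)[v0:v0+h,u0:u0+w,::-1]
    cv2.imwrite(out,cv2.resize(im,None,fx=k,fy=k,interpolation=cv2.INTER_CUBIC))
E
python3 - <<'E'
from h import *
crop("top",220,92,250,155,3.2,"pics/c1.png")
E
```

```text
(no output)
```

View pics/c1.png

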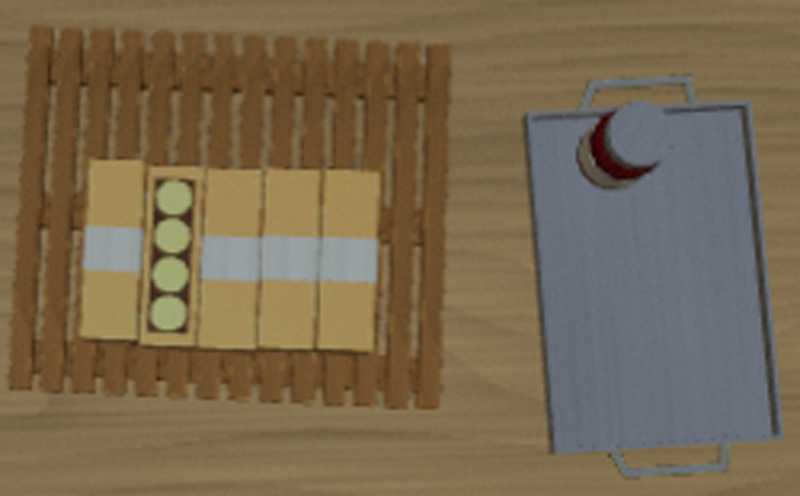

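```bash
python3 - <<'E'
from h import *
np.set_printoptions(precision=4,suppress=True)
g=lambda a,z: px2w("top",220+a[0]/3.2-.35,92+a[1]/3.2-.35,z)
B=[g(a,.03) for a in [(30,27),(450,45),(438,408),(10,388)]]
T=[g(a,.018) for a in [(525,114),(748,102),(781,437),(552,453)]]
P=[g(a,.08) for a in [(89,160),(379,172),(375,350),(81,338)]]
for n,Q in zip("BTP",(B,T,P)):
    Q=np.array(Q); print(n,Q,"c",Q.mean(0),"sides",np.linalg.norm(Q-np.roll(Q,-1,0),axis=1))
    xa=(Q[0]+Q[1]-Q[2]-Q[3]); ya=Q[0]+Q[3]-Q[1]-Q[2]; print("yaw x",np.arctan2(xa[1],xa[0]),"yaw y",np.arctan2(-ya[0],ya[1]))
print("mac", (g((174,166),.08)+g((169,346),.08))/2, g((172,255),.08))
print("jar",g((637,135),.085))
for n in("top","side"):
  c,f=cam(n);print(-np.array(c["R"]).T@c["t"])
E
```

```text
B [[ 0.7431  0.1591  0.03  ]
 [ 0.717  -0.2084  0.03  ]
 [ 0.4    -0.1846  0.03  ]
 [ 0.4264  0.1802  0.03  ]] c [ 0.5716 -0.0134  0.03  ] sides [0.3684 0.3179 0.3657 0.3174]
yaw x -0.07084111506525163 yaw y -0.07169563626529195
T [[ 0.657  -0.2741  0.018 ]
 [ 0.6637 -0.4734  0.018 ]
 [ 0.3674 -0.4838  0.018 ]
 [ 0.3591 -0.2835  0.018 ]] c [ 0.5118 -0.3787  0.018 ] sides [0.1994 0.2965 0.2005 0.298 ]
yaw x 0.03321942833532321 yaw y 0.037398620616500275
P [[ 0.6107  0.1046  0.08  ]
 [ 0.5943 -0.135   0.08  ]
 [ 0.4468 -0.1262  0.08  ]
 [ 0.4629  0.1137  0.08  ]] c [ 0.5287 -0.0107  0.08  ] sides [0.2401 0.1477 0.2404 0.1482]
yaw x -0.060436815540858405 yaw y -0.06770557106057985
mac [0.5291 0.0381 0.08  ] [0.5294 0.0377 0.08  ]
jar [ 0.6193 -0.3494  0.085 ]
[0.3598 0.0086 1.1292]
[0.3853 0.9835 0.8186]
```

```bash
cat >> h.py <<'E'
from scipy.spatial.transform import Rotation as Ro
BC=np.array([.5716,-.0134]); YB=-.07
EX=np.array([np.cos(YB),np.sin(YB)]); EY=np.array([-EX[1],EX[0]])
def bw(bx,by,z): return np.array([*(BC+bx*EX+by*EY),z])
def w2b(X): d=np.array(X)[:2]-BC; return np.array([d@EX,d@EY])
def plan(*tg):
    s=robot.state(); R=np.array(s["ee_rot"]); p=np.array(s["eef_pos"])
    print("t",s["time_s"],"p",p.round(4),"b",w2b(p).round(4),"op",round(s["opening"],2))
    for X,a in tg:
        T=np.array([[np.cos(a),np.sin(a),0],[np.sin(a),-np.cos(a),0],[0,0,-1]])
        print((R.T@(X-p)*1000).round(1),Ro.from_matrix(R.T@T).as_rotvec().round(3), np.round(X,4))
E
python3 - <<'E'
from h import *
plan((bw(-.150,.0485,.15),YB),(bw(-.150,.0485,.045),YB))
E
```

```text
t 0.15 p [ 0.1474 -0.5035  0.1909] b [-0.3889 -0.5186] op 1.0
[ 421.  -448.7   41.4] [-0.001  0.     0.355] [0.4254 0.0455 0.15  ]
[ 421.  -448.6  146.4] [-0.001  0.     0.355] [0.4254 0.0455 0.045 ]
```

```bash
python3 -m handwheel '[[60,-64,0,0,0,0.05,-1],[120,-128,0,0,0,0.1,-1],[180,-192,10,0,0,0.15,-1],[240,-256,15,0,0,0.2,-1],[300,-320,20,0,0,0.25,-1],[360,-384,30,0,0,0.3,-1],[421,-448,41,0,0,0.355,-1],[421,-448,41,0,0,0.355,-1]]'; python3 - <<'E'
from h import *
plan((bw(-.150,.0485,.045),YB),(bw(-.050,.0485,.045),YB),(bw(-.030,.0485,.045),YB))
E
```

```text
time_s: 1.15
eef_pos: [0.3735, -0.057, 0.1618]
ee_rot: [[0.998, -0.071, 0.001], [-0.071, -0.998, -0.0], [0.001, 0.0, -1.0]]
force: [1.4, -0.5, -0.3]
opening: 0.003
grip_force: 0.0
t 1.15 p [ 0.3735 -0.057   0.1618] b [-0.1946 -0.0573] op 0.0
[  44.4 -105.9  116.8] [ 0.    -0.001 -0.001] [0.4254 0.0455 0.045 ]
[ 144.4 -105.9  116.9] [ 0.    -0.001 -0.001] [0.5251 0.0385 0.045 ]
[ 164.4 -106.   116.9] [ 0.    -0.001 -0.001] [0.5451 0.0371 0.045 ]
```

```bash
python3 -m handwheel '[[22,-50,0,0,0,0,-1],[44,-105,0,0,0,0,-1],[44,-106,30,0,0,0,-1],[44,-106,70,0,0,0,-1],[44,-106,100,0,0,0,-1],[44,-106,117,0,0,0,-1],[44,-106,117,0,0,0,-1],[44,-106,117,0,0,0,-1]]'; python3 - <<'E'
from h import *
plan((bw(-.131,.0485,.045),YB),(bw(-.030,.0485,.045),YB))
crop("top",220,92,250,155,3.2,"pics/c2.png")
E
```

```text
time_s: 2.15
eef_pos: [0.4238, 0.0025, 0.0456]
ee_rot: [[1.0, -0.019, 0.001], [-0.019, -0.999, 0.033], [-0.0, -0.033, -0.999]]
force: [0.1, 0.4, -0.4]
opening: -0.001
grip_force: 0.0
t 2.15 p [0.4238 0.0025 0.0456] b [-0.1485  0.0055] op -0.0
[ 19.7 -42.    2. ] [-0.033  0.001  0.051] [0.4443 0.0441 0.045 ]
[120.5 -36.9   1.8] [-0.033  0.001  0.051] [0.5451 0.0371 0.045 ]
```

View pics/c2.png

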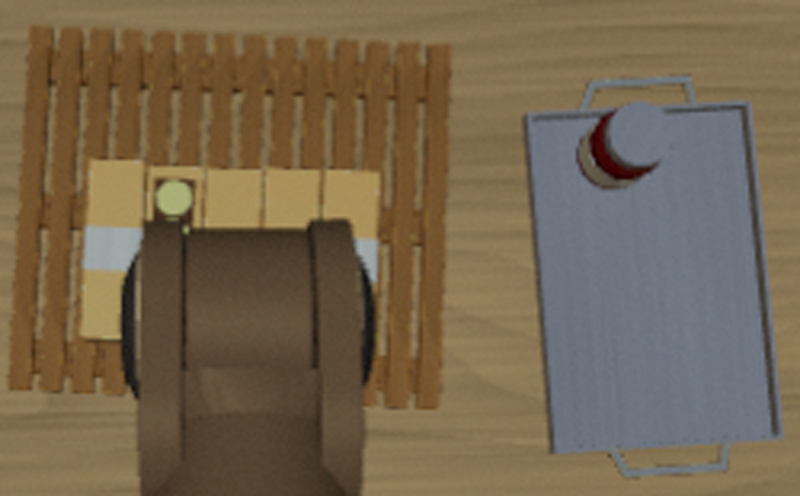

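The arm covers the near half of the row, and the boxes haven't moved (left box corner still at (89,160) in the crop). The arm stopped short of the target in y, so I'll check the joints.

```bash
python3 - <<'E'
from h import *
s=robot.state(); print(np.round(s["qpos"],3),np.round(s["qvel"],3),s["force"],np.round(s["effort"],1))
E
```

```text
[-0.02  -0.021 -0.519  1.072  0.033  3.141] [ 0.001 -0.006  0.001 -0.002  0.    -0.   ] [-0.39056891 -0.25328701  0.69185325] [  0.  -31.7  33.    0.    0.1  -0. ]
```

```bash
python3 -m handwheel '[[0,0,-30,0,0,-0.18,-1],[0,-10,-30,0,0,-0.36,-1],[0,-20,-30,0,0,-0.54,-1],[0,-30,-30,0,0,-0.72,-1],[0,-42,-30,0,0,-0.9,-1],[0,-42,-30,0,0,-1.08,-1],[0,-42,-30,0,0,-1.26,-1],[0,-42,-30,0,0,-1.44,-1]]'; python3 - <<'E'
from h import *
plan((bw(-.150,.0485,.07),YB+np.pi))
E
```

```text
time_s: 3.2
eef_pos: [0.425, 0.0436, 0.0774]
ee_rot: [[0.144, 0.99, 0.002], [0.989, -0.144, 0.033], [0.033, -0.003, -0.999]]
force: [-0.3, -0.4, -0.6]
opening: 0.004
grip_force: 0.0
t 3.2 p [0.425  0.0436 0.0774] b [-0.1502  0.0466] op 0.0
[1.7 0.1 7.5] [ 0.025 -0.028 -1.645] [0.4254 0.0455 0.07  ]
```

```bash
python3 -m handwheel '[[2,0,7,0,0,-0.18,-1],[2,0,7,0.01,-0.01,-0.36,-1],[2,0,7,0.01,-0.01,-0.54,-1],[2,0,7,0.01,-0.01,-0.72,-1],[2,0,7,0.02,-0.02,-0.9,-1],[2,0,7,0.02,-0.02,-1.08,-1],[2,0,7,0.02,-0.02,-1.26,-1],[2,0,7,0.02,-0.02,-1.44,-1]]'; python3 - <<'E'
from h import *
plan((bw(-.150,.0485,.045),YB+np.pi))
E
```

```text
time_s: 4.2
eef_pos: [0.4253, 0.0457, 0.0704]
ee_rot: [[-0.962, 0.271, -0.004], [0.271, 0.962, 0.008], [0.006, 0.007, -1.0]]
force: [-0.1, 0.1, 0.5]
opening: 0.001
grip_force: 0.0
t 4.2 p [0.4253 0.0457 0.0704] b [-0.1501  0.0488] op 0.0
[-0.3 -0.4 25.4] [ 0.007 -0.005 -0.205] [0.4254 0.0455 0.045 ]
```

```bash
python3 -m handwheel '[[0,0,0,0.007,-0.005,-0.12,-1],[0,0,12,0.007,-0.005,-0.205,-1],[0,0,25,0.007,-0.005,-0.205,-1],[0,0,25,0.007,-0.005,-0.205,-1],[0,0,25,0.007,-0.005,-0.205,-1],[0,0,25,0.007,-0.005,-0.205,-1],[0,0,25,0.007,-0.005,-0.205,-1],[0,0,25,0.007,-0.005,-0.205,-1]]'; python3 - <<'E'
from h import *
plan((bw(-.131,.0485,.045),YB+np.pi),(bw(-.080,.0485,.045),YB+np.pi),(bw(-.027,.0485,.045),YB+np.pi))
E
```

```text
time_s: 5.2
eef_pos: [0.4246, 0.0459, 0.0445]
ee_rot: [[-0.997, 0.076, -0.002], [0.076, 0.997, 0.0], [0.002, 0.0, -1.0]]
force: [-0.4, -0.4, -0.5]
opening: 0.001
grip_force: 0.0
t 5.2 p [0.4246 0.0459 0.0445] b [-0.1508  0.0488] op 0.0
[-19.8  -0.2  -0.5] [ 0.    -0.002 -0.006] [0.4443 0.0441 0.045 ]
[-70.8   0.1  -0.6] [ 0.    -0.002 -0.006] [0.4952 0.0406 0.045 ]
[-123.8    0.4   -0.7] [ 0.    -0.002 -0.006] [0.5481 0.0369 0.045 ]
```

```bash
python3 -m handwheel '[[-10,0,-0.5,0,0,-0.006,-1],[-17,0,-0.5,0,0,-0.006,-1],[-23,0,-0.5,0,0,-0.006,-1],[-30,0,-0.5,0,0,-0.006,-1],[-38,0,-0.5,0,0,-0.006,-1],[-46,0,-0.5,0,0,-0.006,-1],[-54,0,-0.5,0,0,-0.006,-1],[-62,0,-0.5,0,0,-0.006,-1]]' && python3 -m handwheel '[[-8,0,0,0,0,0,-1],[-16,0,0,0,0,0,-1],[-24,0,0,0,0,0,-1],[-32,0,0,0,0,0,-1],[-40,0,0,0,0,0,-1],[-48,0,0,0,0,0,-1],[-56,0,0,0,0,0,-1],[-62,0,0,0,0,0,-1]]' && python3 -m handwheel '[[4,0,0,0,0,0,-1],[4,0,-30,0,0,0,-1],[4,0,-60,0,0,0,-1],[4,0,-80,0,0,0,-1],[4,0,-85,0,0,0,0.5],[4,0,-85,0,0,0,1],[4,0,-85,0,0,0,1],[4,0,-85,0,0,0,1]]'
python3 - <<'E'
from h import *
plan((bw(.059,.0485,.13),YB+np.pi))
crop("side",120,120,260,190,3,"pics/s1.png")
E
```

```text
time_s: 6.2
eef_pos: [0.4868, 0.0411, 0.0447]
ee_rot: [[-0.998, 0.07, -0.002], [0.07, 0.998, 0.0], [0.002, 0.0, -1.0]]
force: [-0.8, -0.4, -0.1]
opening: 0.001
grip_force: 0.0
time_s: 7.2
eef_pos: [0.5486, 0.0368, 0.0446]
ee_rot: [[-0.998, 0.07, -0.002], [0.07, 0.998, 0.0], [0.002, 0.0, -1.0]]
force: [0.1, -0.3, 0.4]
opening: -0.002
grip_force: 0.0
time_s: 8.2
eef_pos: [0.5437, 0.0371, 0.1287]
ee_rot: [[-0.998, 0.07, -0.004], [0.07, 0.998, 0.0], [0.004, -0.0, -1.0]]
force: [0.2, -0.2, -0.2]
opening: 0.843
grip_force: 0.0
t 8.2 p [0.5437 0.0371 0.1287] b [-0.0313  0.0484] op 0.84
[-90.3   0.1  -1.7] [-0.    -0.004  0.   ] [0.6338 0.0309 0.13  ]
```

View pics/s1.png

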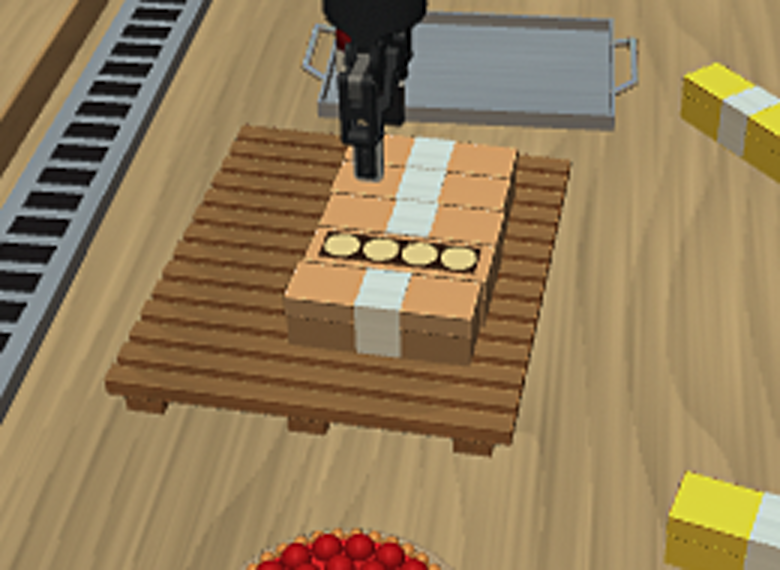

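The macaron box is still in the row at about (400,250) in the crop, and the fingertips show at about (368,175). The push met no force. I'll check the geometry by projecting known points into both views.

```bash
python3 - <<'E'
from h import *
s=robot.state();p=np.array(s["eef_pos"])
P=lambda n,X:w2px(n,np.array(X)).round(1)
print("tip side",(P("side",p)-[120,120])*3,"top",P("top",p))
for by in(.121,.073,.0245,-.121): print(by,[(P("side",bw(bx,by,.08))-[120,120])*3 for bx in(.03,-.12)])
print("board",[(P("side",bw(bx,by,.03))-[120,120])*3 for bx,by in((.16,.185),(-.16,.185),(-.16,-.185),(.16,-.185))])
print("tip at start in top",P("top",[.148,-.504,.191]))
E
```

```text
tip side [380.7 199.8] top [272.9 162.5]
0.121 [array([285.3, 296.1]), array([475.5, 318.6])]
0.073 [array([301.2, 258.6]), array([485.4, 279.9])]
0.0245 [array([316.2, 223.2]), array([495. , 243.3])]
-0.121 [array([356.4, 128.7]), array([520.5, 146.1])]
board [array([104.4, 378.3]), array([513. , 429.9]), array([570.3, 157.8]), array([242.1, 123. ])]
tip at start in top [509.6 321.2]
```

```bash
python3 - <<'E'
from h import *
im=imaging.snapshot("side")[:,:,::-1].copy(); a=cv2.imread("pics/side0.png")
d=cv2.absdiff(im,a).max(2)>25
sub=d[160:260,200:300]; print(sub.sum(), np.argwhere(sub).min(0)+[160,200] if sub.any() else '', np.argwhere(sub).max(0)+[160,200] if sub.any() else '')
o=np.vstack([x[150:270,150:330] for x in (a,im)]); o=np.hstack([a[150:270,150:330],im[150:270,150:330]])
cv2.imwrite("pics/d1.png",cv2.resize(o,None,fx=2.2,fy=2.2,interpolation=cv2.INTER_CUBIC))
s=robot.state();print(np.round(s["qpos"],3),s["force"],s["time_s"],s["opening"])
E
```

```text
265 [160 233] [180 253]
[ 0.068  0.173 -0.121  1.28   0.     0.138] [-0.13851012 -0.96766517  0.42046771] 8.3 0.9920421906698534
```

View pics/d1.png

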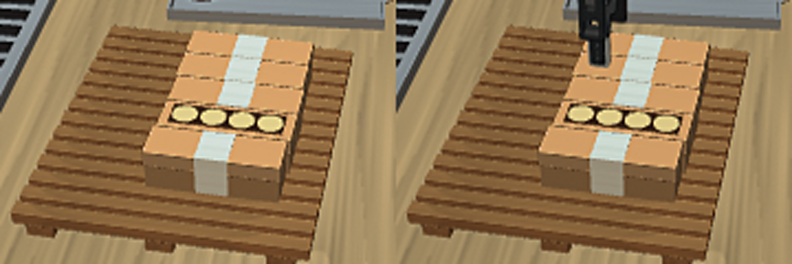

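The two frames match except for the gripper, so the boxes haven't moved. The gripper itself isn't where I expected it, so I'll locate the fingertips in both images.

```bash
python3 - <<'E'
from h import *
s=robot.state();p=np.array(s["eef_pos"]);R=np.array(s["ee_rot"]); print(p,s["opening"])
for dy in(.05,0,-.05):
  X=p+R@[0,dy,-.013]; print(dy,X.round(3),"side",w2px("side",X).round(1),"top",w2px("top",X).round(1))
a=imaging.snapshot("side"); b=imaging.snapshot("top")
o=np.hstack([a[60:240,160:340],b[100:280,200:380]])[:,:,::-1]
cv2.imwrite("pics/d2.png",cv2.resize(o,None,fx=2.2,fy=2.2,interpolation=cv2.INTER_CUBIC))
E
```

```text
[0.54393781 0.03709103 0.12897643] 0.9920421906698534
0.05 [0.547 0.087 0.142] side [242.  194.6] top [252.6 160.7]
0 [0.544 0.037 0.142] side [246.7 182.1] top [272.7 161.5]
-0.05 [ 0.54  -0.013  0.142] side [251.2 170.5] top [292.9 162.4]
```

View pics/d2.png

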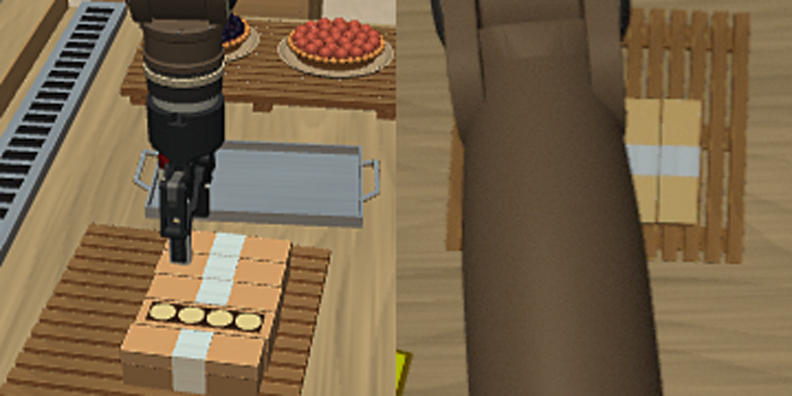

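The near fingertip is at about (242,178) in the side view, where I predicted (242,195). The fingers are therefore about 40–45 mm higher than reported, which explains why the push met no force: they passed over the lids. I'll find the true height by probing the bare board in front of the row.

```bash
python3 -m handwheel '[[40,0,0,0,0,0,-1],[80,0,0,0,0,0,-1],[119,0,0,0,0,0,-1],[119,0,20,0,0,0,-1],[119,0,45,0,0,0,-1],[119,0,65,0,0,0,-1],[119,0,75,0,0,0,-1],[119,0,75,0,0,0,-1]]'; python3 - <<'E'
from h import *
plan((bw(-.150,.0485,.045),YB+np.pi))
s=robot.state(); X=np.array(s["eef_pos"])
im=imaging.snapshot("side")[:,:,::-1]; a=cv2.imread("pics/side0.png")
d=(cv2.absdiff(im,a).max(2)>25).astype(np.uint8); d[:, 330:]=0; 
n,l,st,c=cv2.connectedComponentsWithStats(d); i=1+st[1:,4].argmax(); m=np.argwhere(l==i)
r=m[:,0].max(); print("lowest row",r,"cols",m[m[:,0]>=r-3][:,1].min(),m[m[:,0]>=r-3][:,1].max())
print("pred",w2px("side",X)); 
for dz in(.02,.04,.05): print(dz,w2px("side",X+[0,0,dz]))
E
```

```text
time_s: 9.4
eef_pos: [0.425, 0.0454, 0.0545]
ee_rot: [[-0.998, 0.07, -0.003], [0.07, 0.998, 0.0], [0.003, -0.0, -1.0]]
force: [-0.3, 0.8, 0.3]
opening: -0.0
grip_force: 0.0
t 9.4 p [0.425  0.0454 0.0545] b [-0.1503  0.0484] op -0.0
[-0.4  0.1  9.5] [-0.    -0.003  0.   ] [0.4254 0.0455 0.045 ]
lowest row 205 cols 292 301
pred [295.56123433 216.66878072]
0.02 [295.84341134 210.25065548]
0.04 [296.13147167 203.69854693]
0.05 [296.27776567 200.37093587]
```

```bash
python3 -m handwheel '[[0,0,8,0,0,0,-1],[0,0,16,0,0,0,-1],[0,0,24,0,0,0,-1],[0,0,31,0,0,0,-1],[0,0,34,0,0,0,-1],[0,0,36,0,0,0,-1],[0,0,38,0,0,0,-1],[0,0,40,0,0,0,-1]]'; python3 - <<'E'
from h import *
s=robot.state(); X=np.array(s["eef_pos"])
im=imaging.snapshot("side")[:,:,::-1]; a=cv2.imread("pics/side0.png")
d=(cv2.absdiff(im,a).max(2)>25).astype(np.uint8); d[:, 330:]=0; 
n,l,st,c=cv2.connectedComponentsWithStats(d); i=1+st[1:,4].argmax(); m=np.argwhere(l==i)
r=m[:,0].max(); print("lowest row",r,"cols",m[m[:,0]>=r-3][:,1].min(),m[m[:,0]>=r-3][:,1].max())
print("pred",w2px("side",X)); 
for dz in(.02,.04,.05): print(dz,w2px("side",X+[0,0,dz]))
E
```

```text
time_s: 10.45
eef_pos: [0.4255, 0.0455, 0.0149]
ee_rot: [[-0.998, 0.07, -0.002], [0.07, 0.998, 0.0], [0.002, 0.0, -1.0]]
force: [1.0, -0.0, -0.6]
opening: -0.0
grip_force: 0.0
lowest row 218 cols 291 300
pred [294.82398815 229.00626368]
0.02 [295.09306423 222.84156004]
0.04 [295.36763846 216.55073888]
0.05 [295.50704011 213.35682294]
```

```bash
python3 -m handwheel '[[0,0,2,0,0,0,-1],[0,0,4,0,0,0,-1],[0,0,6,0,0,0,-1],[0,0,8,0,0,0,-1],[0,0,10,0,0,0,-1],[0,0,12,0,0,0,-1],[0,0,14,0,0,0,-1],[0,0,15,0,0,0,-1]]'
```

```text
time_s: 11.5
eef_pos: [0.4252, 0.0454, -0.0003]
ee_rot: [[-0.998, 0.07, -0.002], [0.07, 0.998, 0.0], [0.002, -0.0, -1.0]]
force: [-0.4, -0.5, 0.4]
opening: -0.002
grip_force: 0.0
```

```bash
python3 -m handwheel '[[0,0,1,0,0,0,-1],[0,0,2,0,0,0,-1],[0,0,3,0,0,0,-1],[0,0,4,0,0,0,-1],[0,0,5,0,0,0,-1],[0,0,6,0,0,0,-1],[0,0,7,0,0,0,-1],[0,0,8,0,0,0,-1]]'; python3 - <<'E'
from h import *
s=robot.state(); X=np.array(s["eef_pos"])
im=imaging.snapshot("side")[:,:,::-1]; a=cv2.imread("pics/side0.png")
d=(cv2.absdiff(im,a).max(2)>25).astype(np.uint8); d[:, 330:]=0; 
n,l,st,c=cv2.connectedComponentsWithStats(d); i=1+st[1:,4].argmax(); m=np.argwhere(l==i)
r=m[:,0].max(); print("lowest row",r,"cols",m[m[:,0]>=r-3][:,1].min(),m[m[:,0]>=r-3][:,1].max())
print("pred",w2px("side",X)); 
for dz in(.02,.04,.05): print(dz,w2px("side",X+[0,0,dz]))
E
```

```text
time_s: 12.5
eef_pos: [0.4253, 0.0454, -0.0082]
ee_rot: [[-0.998, 0.07, -0.002], [0.07, 0.998, 0.0], [0.002, 0.0, -1.0]]
force: [-0.1, 0.3, -0.0]
opening: 0.003
grip_force: 0.0
lowest row 226 cols 291 299
pred [294.60959236 235.98389271]
0.02 [294.87341293 229.96043645]
0.04 [295.14256187 223.81517924]
0.05 [295.279185   220.69571897]
```

```bash
python3 -m handwheel '[[0,0,1,0,0,0,-1],[0,0,1.5,0,0,0,-1],[0,0,2,0,0,0,-1],[0,0,2.5,0,0,0,-1],[0,0,3,0,0,0,-1],[0,0,3.5,0,0,0,-1],[0,0,4,0,0,0,-1],[0,0,4.5,0,0,0,-1]]'
```

```text
time_s: 13.55
eef_pos: [0.4254, 0.0455, -0.0099]
ee_rot: [[-0.998, 0.07, -0.001], [0.07, 0.998, 0.0], [0.001, 0.0, -1.0]]
force: [-12.9, -1.5, 33.5]
opening: 0.001
grip_force: 16.5
```

```bash
python3 -m handwheel '[[0,0,-17,0,0,0,-1],[0,0,-19,0,0,0,-1],[-6,0,-19,0,0,0,-1],[-12,0,-19,0,0,0,-1],[-18,0,-19,0,0,0,-1],[-24,0,-19,0,0,0,-1],[-30,0,-19,0,0,0,-1],[-36,0,-19,0,0,0,-1]]'; python3 - <<'E'
from h import *
plan((bw(-.027,.0485,.005),YB+np.pi)); print(robot.state()["force"])
im=imaging.snapshot("side")[:,:,::-1]; cv2.imwrite("pics/s2.png",im)
a=cv2.imread("pics/side0.png"); d=(cv2.absdiff(im,a).max(2)>25)[165:250,195:290]; print(d.sum(), np.argwhere(d).min(0)+[165,195],np.argwhere(d).max(0)+[165,195])
E
```

```text
time_s: 14.55
eef_pos: [0.4614, 0.0429, 0.0061]
ee_rot: [[-0.998, 0.07, -0.003], [0.07, 0.998, 0.0], [0.003, -0.0, -1.0]]
force: [-0.7, 0.8, 0.2]
opening: -0.002
grip_force: 0.4
t 14.55 p [0.4614 0.0429 0.0061] b [-0.1139  0.0484] op -0.0
[-86.9   0.    0.8] [-0.    -0.003  0.   ] [0.5481 0.0369 0.005 ]
[-0.74858456  0.81354623  0.19001881]
1335 [165 214] [228 289]
```

```bash
python3 -m handwheel '[[-8,0,0,0,0,0,-1],[-19,0,0,0,0,0,-1],[-31,0,0,0,0,0,-1],[-43,0,0,0,0,0,-1],[-55,0,0,0,0,0,-1],[-67,0,0,0,0,0,-1],[-78,0,0,0,0,0,-1],[-87,0,0,0,0,0,-1]]'; python3 -m handwheel '[[3,0,-20,0,0,0,-1],[3,0,-60,0,0,0,-1],[3,0,-80,0,0,0,1],[-30,0,-80,0,0,0,1],[-60,0,-80,0,0,0,1],[-86,0,-80,0,0,0,1],[-86,0,-80,0,0,0,1],[-86,0,-80,0,0,0,1]]'; python3 - <<'E'
from h import *
plan((bw(.059,.0485,-.005),YB+np.pi)); print(robot.state()["force"])
crop("side",120,90,260,190,3,"pics/s3.png")
E
```

```text
time_s: 15.6
eef_pos: [0.5487, 0.0368, 0.006]
ee_rot: [[-0.998, 0.07, -0.002], [0.07, 0.998, 0.0], [0.002, -0.0, -1.0]]
force: [-2.6, 0.9, 0.8]
opening: -0.006
grip_force: 1.1
time_s: 16.6
eef_pos: [0.6335, 0.0308, 0.0856]
ee_rot: [[-0.998, 0.07, -0.003], [0.07, 0.998, 0.0], [0.003, -0.0, -1.0]]
force: [-0.0, -0.4, 0.5]
opening: 1.0
grip_force: 0.0
t 16.6 p [0.6335 0.0308 0.0856] b [0.0586 0.0484] op 1.0
[-0.6  0.1 90.6] [-0.    -0.003  0.   ] [ 0.6338  0.0309 -0.005 ]
[-0.01326183 -0.39397537  0.49261329]
```

View pics/s3.png

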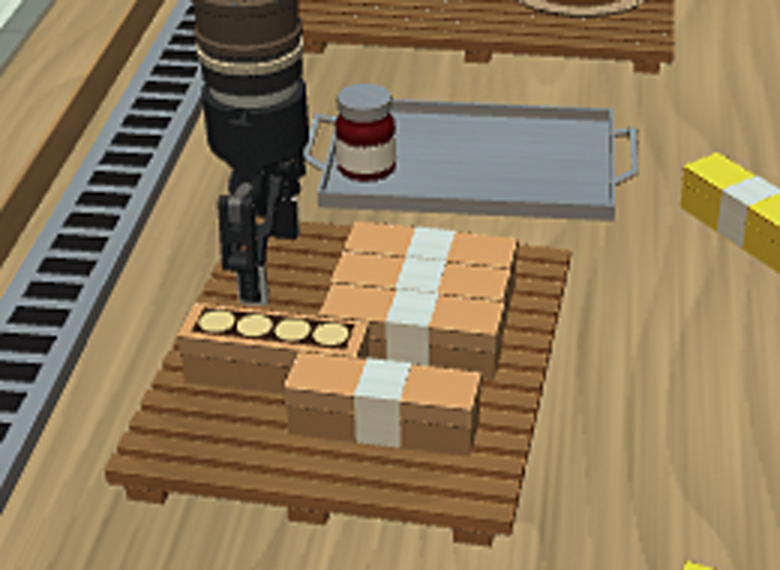

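The macaron box is out of the row, with its lid centre at about (273,328) in the crop. The other four boxes are in place at cols 285–515, and the gripper is above the macaron box. Next I'll grasp it.

```bash
python3 -m handwheel '[[0,0,35,0,0,0,1],[0,0,65,0,0,0,1],[0,0,80,0,0,0,1],[0,0,88,0,0,0,1],[0,0,88,0,0,0,-1],[0,0,88,0,0,0,-1],[0,0,88,0,0,0,-1],[0,0,88,0,0,0,-1]]'; python3 - <<'E'
from h import *
plan()
E
```

```text
time_s: 17.65
eef_pos: [0.6348, 0.0309, -0.0007]
ee_rot: [[-0.998, 0.07, 0.0], [0.07, 0.998, 0.0], [-0.0, 0.0, -1.0]]
force: [-0.5, 0.8, 6.8]
opening: 0.555
grip_force: 62.7
t 17.65 p [ 0.6348  0.0309 -0.0007] b [0.06   0.0486] op 0.55
```

```bash
python3 -m handwheel '[[0,0,-4,0,0,0,-1],[0,0,-12,0,0,0,-1],[0,0,-24,0,0,0,-1],[0,0,-38,0,0,0,-1],[0,0,-54,0,0,0,-1],[0,0,-70,0,0,0,-1],[0,0,-84,0,0,0,-1],[0,0,-92,0,0,0,-1]]'; python3 - <<'E'
from h import *
plan((np.array([.4618,-.3805,.09]),np.pi+.035)); print(robot.state()["grip_force"])
E
```

```text
time_s: 18.65
eef_pos: [0.6344, 0.0308, 0.0913]
ee_rot: [[-0.998, 0.07, -0.001], [0.07, 0.998, 0.0], [0.001, 0.0, -1.0]]
force: [0.6, 0.2, -2.4]
opening: 0.557
grip_force: 62.2
t 18.65 p [0.6344 0.0308 0.0913] b [0.0596 0.0485] op 0.56
[ 143.5 -422.3    1.4] [ 0.    -0.001 -0.105] [ 0.4618 -0.3805  0.09  ]
62.18892216682434
```

```bash
python3 -m handwheel '[[10,-10,0,0,0,0,-1],[35,-30,0,0,0,0,-1],[65,-60,0,0,0,0,-1],[95,-95,0,0,0,-0.02,-1],[120,-135,0,0,0,-0.03,-1],[135,-175,0,0,0,-0.045,-1],[140,-215,0,0,0,-0.06,-1],[143,-245,0,0,0,-0.07,-1]]' && python3 -m handwheel '[[0,-30,0,0,0,-0.005,-1],[0,-65,0,0,0,-0.01,-1],[0,-100,0,0,0,-0.02,-1],[0,-130,0,0,0,-0.03,-1],[0,-155,0,0,0,-0.035,-1],[0,-170,0,0,0,-0.035,-1],[0,-174,0,0,0,-0.035,-1],[0,-174,0,0,0,-0.035,-1]]'; python3 - <<'E'
from h import *
plan((np.array([.4618,-.3805,-.018]),np.pi+.035)); print(robot.state()["grip_force"])
E
```

```text
time_s: 19.65
eef_pos: [0.4722, -0.205, 0.0896]
ee_rot: [[-1.0, 0.001, -0.003], [0.001, 1.0, 0.0], [0.003, 0.0, -1.0]]
force: [0.1, 0.3, -1.7]
opening: 0.553
grip_force: 62.2
time_s: 20.65
eef_pos: [0.4739, -0.3771, 0.09]
ee_rot: [[-0.999, -0.035, -0.002], [-0.035, 0.999, 0.001], [0.002, 0.001, -1.0]]
force: [0.4, -0.3, -2.2]
opening: 0.552
grip_force: 62.2
t 20.65 p [ 0.4739 -0.3771  0.09  ] b [-0.072  -0.3696] op 0.55
[ 12.   -3.1 108. ] [ 0.001 -0.002  0.   ] [ 0.4618 -0.3805 -0.018 ]
62.231125831604004
```

```bash
python3 -m handwheel '[[6,-1,10,0,0,0,-1],[12,-3,28,0,0,0,-1],[12,-3,48,0,0,0,-1],[12,-3,68,0,0,0,-1],[12,-3,86,0,0,0,-1],[12,-3,98,0,0,0,-1],[12,-3,106,0,0,0,-1],[12,-3,110,0,0,0,-1]]' && python3 -m handwheel '[[0,0,1.5,0,0,0,-1],[0,0,3,0,0,0,-1],[0,0,4,0,0,0,-1],[0,0,5,0,0,0,-1],[0,0,6,0,0,0,-1],[0,0,7,0,0,0,-1],[0,0,7,0,0,0,-1],[0,0,7,0,0,0,-1]]'; python3 - <<'E'
from h import *
plan()
E
```

```text
time_s: 21.65
eef_pos: [0.4622, -0.381, -0.0201]
ee_rot: [[-0.999, -0.035, -0.002], [-0.035, 0.999, 0.0], [0.002, 0.0, -1.0]]
force: [0.2, 0.4, -1.7]
opening: 0.549
grip_force: 62.2
time_s: 22.65
eef_pos: [0.4621, -0.381, -0.0267]
ee_rot: [[-0.999, -0.035, -0.002], [-0.035, 0.999, 0.0], [0.002, 0.0, -1.0]]
force: [-0.7, -0.4, 0.1]
opening: 0.555
grip_force: 62.5
t 22.65 p [ 0.4621 -0.381  -0.0267] b [-0.0835 -0.3744] op 0.55
```

```bash
python3 -m handwheel '[[0,0,0.7,0,0,0,-1],[0,0,0.7,0,0,0,-1],[0,0,0.7,0,0,0,0.8],[0,0,0.7,0,0,0,0.8],[0,0,0.7,0,0,0,0.8],[0,0,0.7,0,0,0,0.8],[0,0,-30,0,0,0,0.8],[0,0,-70,0,0,0,0.8]]' && python3 -m handwheel '[[0,0,-50,0,0,0,0.8],[0,0,-70,0,0,0,0.8],[0,50,-70,0,0,0,1],[0,100,-70,0,0,0,1],[0,150,-70,0,0,0,1],[0,210,-70,0,0,0,1],[0,270,-70,0,0,0,1],[0,320,-70,0,0,0,1]]';  python3 - <<'E'
from h import *
plan((bw(-.045,.20,.10),YB+np.pi/2)); print(robot.state()["qpos"])
im=imaging.snapshot("side")[:,:,::-1]; cv2.imwrite("pics/s4.png",im[60:330,120:400])
E
```

```text
time_s: 23.65
eef_pos: [0.4615, -0.3803, 0.0428]
ee_rot: [[-0.999, -0.035, -0.004], [-0.035, 0.999, 0.002], [0.004, 0.002, -1.0]]
force: [0.5, -0.1, 0.3]
opening: 0.901
grip_force: 0.0
time_s: 24.65
eef_pos: [0.4508, -0.0593, 0.1134]
ee_rot: [[-0.999, -0.036, -0.001], [-0.036, 0.999, 0.0], [0.001, 0.0, -1.0]]
force: [0.6, -0.8, -0.9]
opening: 0.998
grip_force: 0.0
t 24.65 p [ 0.4508 -0.0593  0.1134] b [-0.1173 -0.0542] op 1.0
[-98.7 245.2  13.4] [-1.000e-03 -1.000e-03  1.676e+00] [0.5407 0.1893 0.1   ]
[-1.30750748e-01  6.88264693e-03 -3.38737732e-01  1.22655809e+00
  5.45902208e-05 -1.66296358e-01]
```

View pics/s4.png

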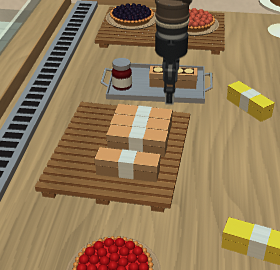

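The macaron box sits flat in the tray at about (172,75), with the jar clear of it. Next I'll close the gap, pushing with the open gripper turned across so it makes a wide two-point contact.

```bash
python3 -m handwheel '[[-12,30,0,0,0,0.18,1],[-25,60,0,0,0,0.36,1],[-37,90,0,0,0,0.54,1],[-50,120,0,0,0,0.72,1],[-62,150,0,0,0,0.9,1],[-75,180,0,0,0,1.08,1],[-87,210,0,0,0,1.26,1],[-99,240,0,0,0,1.44,1]]';  python3 - <<'E'
from h import *
plan((bw(-.045,.163,.06),YB+np.pi/2),(bw(-.045,.163,-.005),YB+np.pi/2)); print(robot.state()["qpos"])
# tart edge check: nearest plate point in top0
print("tart",px2w("top",155,180,.02),px2w("top",187,180,.02))
E
```

```text
time_s: 25.7
eef_pos: [0.542, 0.1831, 0.1131]
ee_rot: [[-0.159, 0.987, -0.002], [0.987, 0.159, 0.0], [0.0, -0.002, -1.0]]
force: [0.3, -0.3, -0.2]
opening: 0.999
grip_force: 0.0
t 25.7 p [0.542  0.1831 0.1131] b [-0.0433  0.194 ] op 1.0
[-29.8  -8.7  53.1] [-0.002 -0.     0.23 ] [0.5381 0.1523 0.06  ]
[-29.8  -8.5 118.1] [-0.002 -0.     0.23 ] [ 0.5381  0.1523 -0.005 ]
[ 3.25405722e-01  2.26415900e-01 -9.01242359e-02  1.25605325e+00
  7.19178841e-04  1.73610766e+00]
tart [0.52382111 0.37081114 0.02      ] [0.52132111 0.28067876 0.02      ]
```

```bash
python3 -m handwheel '[[-15,-4,0,0,0,0.12,1],[-30,-9,0,0,0,0.23,1],[-30,-9,30,0,0,0.23,1],[-30,-9,70,0,0,0.23,1],[-30,-9,100,0,0,0.23,1],[-30,-9,118,0,0,0.23,1],[-30,-9,118,0,0,0.23,1],[-30,-9,118,0,0,0.23,1]]';  python3 - <<'E'
from h import *
plan((bw(-.045,.132,-.005),YB+np.pi/2),(bw(-.045,.083,-.005),YB+np.pi/2))
E
```

```text
time_s: 26.7
eef_pos: [0.5381, 0.1512, -0.004]
ee_rot: [[0.064, 0.998, -0.001], [0.998, -0.064, 0.0], [0.0, -0.001, -1.0]]
force: [-0.0, -0.2, 0.3]
opening: 0.998
grip_force: 0.0
t 26.7 p [ 0.5381  0.1512 -0.004 ] b [-0.045   0.1619] op 1.0
[-29.9  -0.2   0.9] [-0.001 -0.     0.006] [ 0.5359  0.1214 -0.005 ]
[-78.9  -0.5   0.9] [-0.001 -0.     0.006] [ 0.5325  0.0725 -0.005 ]
```

```bash
python3 -m handwheel '[[-14,0,0,0,0,0.006,1],[-24,0,0,0,0,0.006,1],[-32,0,0,0,0,0.006,1],[-40,0,0,0,0,0.006,1],[-48,0,0,0,0,0.006,1],[-56,0,0,0,0,0.006,1],[-64,0,0,0,0,0.006,1],[-70,0,0,0,0,0.006,1]]' && python3 -m handwheel '[[-2,0,0,0,0,0,1],[-3,0,0,0,0,0,1],[-4,0,0,0,0,0,1],[-5,0,0,0,0,0,1],[-6,0,0,0,0,0,1],[-7,0,0,0,0,0,1],[-7,0,0,0,0,0,1],[-7,0,0,0,0,0,1]]';  python3 - <<'E'
from h import *
plan((bw(-.045,.082,-.005),YB+np.pi/2))
im=imaging.snapshot("side")[:,:,::-1]; cv2.imwrite("pics/s5.png",im)
E
```

```text
time_s: 27.7
eef_pos: [0.5329, 0.0807, -0.0049]
ee_rot: [[0.07, 0.998, -0.002], [0.998, -0.07, 0.0], [0.0, -0.002, -1.0]]
force: [-0.6, 2.0, 1.7]
opening: 0.999
grip_force: 1.2
time_s: 28.7
eef_pos: [0.5325, 0.0741, -0.0049]
ee_rot: [[0.07, 0.998, -0.002], [0.998, -0.07, -0.0], [-0.0, -0.002, -1.0]]
force: [0.0, 1.1, 0.5]
opening: 1.003
grip_force: 0.6
t 28.7 p [ 0.5325  0.0741 -0.0049] b [-0.0451  0.0845] op 1.0
[-2.5  0.1  0.1] [-0.002  0.    -0.   ] [ 0.5324  0.0715 -0.005 ]
```

```bash
for i in 1; do python3 -m handwheel '[[-0.5,0,0,0,0,0,1],[-0.8,0,0,0,0,0,1],[-1.1,0,0,0,0,0,1],[-1.4,0,0,0,0,0,1],[-1.7,0,0,0,0,0,1],[-2,0,0,0,0,0,1],[-2.3,0,0,0,0,0,1],[-2.6,0,0,0,0,0,1]]' | grep -E "pos|force"; done;  python3 -m handwheel '[[-0.3,0,0,0,0,0,1],[-0.6,0,0,0,0,0,1],[-0.9,0,0,0,0,0,1],[-1.2,0,0,0,0,0,1],[-1.5,0,0,0,0,0,1],[-1.8,0,0,0,0,0,1],[-2.1,0,0,0,0,0,1],[-2.4,0,0,0,0,0,1]]' | grep -E "pos|force"; python3 - <<'E'
from h import *
plan()
crop("side",180,130,140,110,5,"pics/s6.png")
E
```

```text
eef_pos: [0.5323, 0.072, -0.0049]
force: [-0.9, 4.6, -0.0]
grip_force: 2.6
eef_pos: [0.5321, 0.0696, -0.005]
force: [-0.0, 5.6, -0.1]
grip_force: 2.6
t 30.75 p [ 0.5321  0.0696 -0.005 ] b [-0.0452  0.08  ] op 1.0
```

View pics/s6.png

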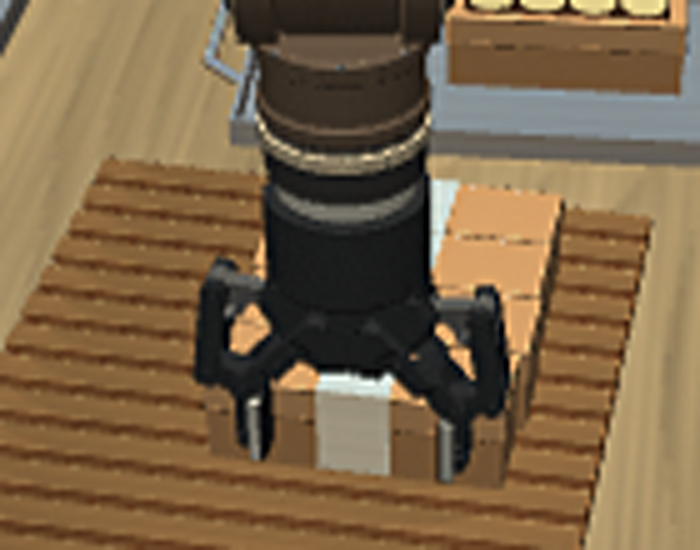

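The wide push holds the end box square, with the fingers at about (255,430) and (450,450) in the crop. The force rose to 5.6 N, so all four boxes are in contact. I'll retract and check the alignment numerically.

```bash
python3 -m handwheel '[[3,0,0,0,0,0,1],[15,0,0,0,0,0,1],[35,0,0,0,0,0,1],[45,0,-40,0,0,0,1],[50,0,-90,0,0,0,1],[60,0,-140,0,0,0,1],[110,-40,-170,0,0,0,1],[160,-90,-180,0,0,0,1]]' && python3 -m handwheel '[[20,-50,0,0,0,0,1],[40,-100,0,0,0,0,1],[50,-150,0,0,0,0,1],[60,-190,0,0,0,0,1],[60,-190,0,0,0,0,1],[60,-190,0,0,0,0,1],[60,-190,0,0,0,0,1],[60,-190,0,0,0,0,1]]'|grep pos; python3 - <<'E'
from h import *
np.set_printoptions(precision=1,suppress=True)
im=imaging.snapshot("top")[:,:,::-1]; cv2.imwrite("pics/t9.png",im)
c,f=cam("top")
# rectify the z=.08 plane in board axes, 1 mm px: rows=bx (60..-140), cols=by (140..-140)
H,W=220,300
gx=np.array([[w2px("top",bw(.07-r/1000,.15-k/1000,.08)) for k in range(W)] for r in range(H)],np.float32)
def rect(i): return cv2.remap(i,gx[...,0],gx[...,1],cv2.INTER_CUBIC)
a=rect(cv2.imread("pics/top0.png")); b=rect(im)
for n,q in(("before",a),("after",b)):
    h=cv2.cvtColor(q,cv2.COLOR_BGR2GRAY).astype(float); g=cv2.GaussianBlur(h,(0,0),1.2)
    print(n)
    for by in(97,72,48,24,0,-24,-48,-72,-97,-110):
        col=g[:,150-by-8:150-by+9].mean(1); d=np.diff(col)
        far=70-(d[25:60].argmax()+25.5); near=70-(d[175:210].argmin()+175.5)
        print(by,"far",far,"near",near,"lum",round(col[110]))
    for bx in(0,-85):
        row=g[70-bx-10:70-bx+11].mean(0); k=np.where(np.r_[False,(row[1:-1]<row[:-2])&(row[1:-1]<row[2:])&(row[1:-1]<np.maximum(row[:-2],row[2:]))])[0]
        d=np.diff(row); print("bx",bx,"left",150-d[:110].argmax()-.5,"right",150-(d[200:].argmin()+200.5),"dips",[(150-i,round(row[i])) for i in k if 20<i<285])
cv2.imwrite("pics/r9.png",np.vstack([a,b]))
E
```

```text
time_s: 31.8
eef_pos: [0.465, 0.2249, 0.1745]
ee_rot: [[0.071, 0.997, 0.001], [0.997, -0.071, 0.002], [0.002, 0.001, -1.0]]
force: [0.2, 0.0, -0.4]
opening: 0.996
grip_force: 0.0
eef_pos: [0.28, 0.2955, 0.1726]Traceback (most recent call last):
  File "<stdin>", line 7, in <module>
  File "h.py", line 12, in w2px
    c,f=cam(n); q=np.array(c["R"])@X+c["t"]; p=q[:2]/q[2]; p=p*(1+c["k1"]*(p@p))
        ~~~^^^
  File "h.py", line 4, in cam
    c=imaging.calibration(n); f=210/np.tan(np.radians(c["fovy"])/2)
ValueError: time passes only in moves, steps and waits
```

```bash
sed -i 's/^def cam/import functools\n@functools.lru_cache\ndef cam/' h.py; python3 - <<'E'
from h import *
np.set_printoptions(precision=1,suppress=True)
im=cv2.imread("pics/t9.png")
H,W=220,300
gx=np.array([[w2px("top",bw(.07-r/1000,.15-k/1000,.08)) for k in range(W)] for r in range(H)],np.float32)
def rect(i): return cv2.remap(i,gx[...,0],gx[...,1],cv2.INTER_CUBIC)
a=rect(cv2.imread("pics/top0.png")); b=rect(im)
for n,q in(("before",a),("after",b)):
    g=cv2.GaussianBlur(cv2.cvtColor(q,cv2.COLOR_BGR2GRAY).astype(float),(0,0),1.2)
    print(n)
    for by in(97,62,48,34,12,-12,-36,-48,-60,-84,-97,-110):
        col=g[:,150-by-6:150-by+7].mean(1); d=np.diff(col)
        print(by,"far",70-(d[25:60].argmax()+25.5),"near",70-(d[175:210].argmin()+175.5),"lum",round(col[75]),round(col[110]))
    for bx in(0,-85):
        row=g[70-bx-10:70-bx+11].mean(0); k=[i for i in range(20,285) if row[i]<row[i-1] and row[i]<=row[i+1]]
        d=np.diff(row); print("bx",bx,"left",150-d[:120].argmax()-.5,"right",150-(d[200:].argmin()+200.5),"dips",[(150-i,round(row[i])) for i in k])
E
```

```text
before
97 far 32.5 near -116.5 lum 141 157
62 far 28.5 near -120.5 lum 126 99
48 far 28.5 near -120.5 lum 160 158
34 far 29.5 near -119.5 lum 120 101
12 far 27.5 near -120.5 lum 140 156
-12 far 28.5 near -120.5 lum 140 157
-36 far 30.5 near -118.5 lum 140 156
-48 far 30.5 near -118.5 lum 140 157
-60 far 30.5 near -117.5 lum 140 157
-84 far 31.5 near -116.5 lum 139 155
-97 far 32.5 near -116.5 lum 139 156
-110 far 31.5 near -117.5 lum 139 156
bx 0 left 61.5 right -119.5 dips [(124, 84), (110, 140), (99, 140), (90, 140), (73, 105), (64, 96), (33, 97), (25, 109), (8, 140), (-3, 140), (-10, 140), (-25, 113), (-43, 139), (-49, 139), (-55, 140), (-63, 139), (-72, 106), (-88, 139), (-93, 139), (-99, 139), (-104, 139), (-111, 139), (-124, 84), (-132, 77)]
bx -85 left 31.5 right -118.5 dips [(124, 93), (113, 142), (100, 142), (94, 142), (87, 142), (73, 99), (63, 88), (34, 88), (24, 121), (11, 141), (4, 141), (-8, 141), (-14, 141), (-24, 111), (-34, 141), (-47, 141), (-56, 140), (-60, 141), (-65, 140), (-73, 110), (-84, 140), (-94, 140), (-100, 140), (-108, 140), (-122, 88), (-133, 85)]
after

[... 415 characters left out ...]
ear -117.5 lum 144 163
bx 0 left 67.5 right -121.5 dips [(124, 88), (118, 87), (108, 74), (98, 89), (81, 75), (72, 93), (53, 145), (40, 145), (31, 144), (20, 119), (6, 144), (-5, 144), (-14, 144), (-19, 145), (-27, 118), (-35, 145), (-43, 144), (-50, 144), (-59, 144), (-65, 144), (-75, 115), (-91, 144), (-106, 144), (-114, 143), (-132, 81)]
bx -85 left 67.5 right -121.5 dips [(116, 84), (111, 84), (90, 84), (84, 80), (72, 92), (50, 147), (44, 147), (39, 146), (30, 146), (21, 121), (12, 147), (2, 146), (-3, 146), (-11, 146), (-18, 146), (-28, 122), (-36, 146), (-44, 146), (-50, 146), (-59, 145), (-66, 145), (-75, 116), (-88, 145), (-98, 145), (-108, 145), (-113, 144), (-124, 106), (-133, 90)]
```

```bash
python3 - <<'E'
from h import *
print(robot.job_done(), robot.state()["time_s"])
E
```

```text
the job is handed in; nothing more can be done
the job is handed in; nothing more can be done
```

The macaron box is set down flat in the serving tray clear of the jam jar, the four remaining boxes stand touching in one row on the original line (ends still up to about 4 mm uneven, as at the start), the arm never went near the jar or the tart, and the job was handed in at about 33 s; no verdict came back.

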